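# Shut the kit box and shoot its spring-catch bolt

### The job

Shut and lock the plywood kit box, using the fingertips only: nothing is to be gripped or lifted. Push its sliding cover fully shut by the wooden rib; then hold the sprung catch plate down with one fingertip while the other pushes the bolt by its upright post all the way through the keeper on the cover, and let the catch spring back up behind the bolt. Do not drag the box about, and leave the other things in it and around it where they lie.

Things in the scene. Friction and masses are not known exactly. Their poses are not given: they have to be found in the camera images.
- kit_box: Plywood box, 200 (its x) x 340 (its y) x 66 mm, about 3 kg, loose on the table. Origin: centre of its underside; z up. Its y -170 to +20 mm is a compartment with a sliding cover between 72 mm high lips; y +20 to +170 mm is a closed deck, top 66 mm above the table, with the lock: the bolt along x and, towards the +y end, the catch plate.
- cover (a joint): How far the cover stands open, in m: 0 = fully shut, at most 0.125. It opens along the box's -y and is pushed shut along +y against a stop, with about 2 N. It starts 0.06 to 0.11 open. A steel keeper staple sticks out of its +y edge; only when the cover is shut can the bolt pass through the staple.
- cover_rib (a point): Centre of the wooden finger rib on the cover, 100 mm long (box's x), 14 mm wide (y), 16 mm high; this point is 8 mm above the cover's flat top (which is 65.5 mm above the table) and 8 mm below the rib's top. On the rib's -y side 60 mm of flat cover top are free for a fingertip. Travels with the cover.
- bolt (a joint): Travel of the steel bolt along the box's +x, in m: 0 = drawn back (start), 0.040 = home against its stop. Needs 2 N once the catch is down. At either end the catch's raised tongue blocks the turned-up end of the bolt's side arm (14 mm wide, 10 to 25 mm above the deck) with 4 mm play; the tongue can rise behind the arm only past 0.036.
- bolt_post (a point): Middle of the bolt's upright thumb post: steel, 14 mm diameter, from 10 to 42 mm above the deck, this point 26 mm above it. Travels with the bolt. Pushed along the box's +x; the deck on its -x side is free for a fingertip (bolt rod and straps begin 23 mm away towards -y, the catch plate 40 mm away towards +y).
- catch (a joint): Angle of the spring catch plate, in rad: 0 = up (as sprung), 0.28 = pressed flat. From 0.21 on its tongue is clear below the bolt's arm. It springs up by itself when let go. Pressing it at its middle takes 4 to 7 N and about 7 mm, then it meets a hard stop.
- catch_plate (a point): Middle of the top of the catch plate: ribbed steel, 100 mm (box's x) x 44 mm (y), hinged at its +y edge, sloping up towards the bolt; pressed flat its top is 4.5 mm above the deck. Press it anywhere along x. It lies 59 mm further in +y than the post: two fingertips 60 mm apart reach both and can move along x together, one pressing, one pushing.
- blades: The yellow box of blades: 30 x 52 x 14 mm, lies in the box's compartment; to be left alone. Origin: centre of its underside.
- peg: The wooden peg: a wooden spring peg, 18 x 72 x 10 mm, lies in the box's compartment; to be left alone. Origin: centre of its underside.
- film_roll: The roll of film: a white roll of grafting film, 66 x 60 x 26 mm, behind the box; to be left alone. Origin: centre of its underside.
- red_cup: The cup: a plastic cup, 70 mm wide and 81 mm high, left of the box; to be left alone. Origin: centre of its underside.
- tape_rule: The tape measure: 92 x 32 x 58 mm, in front of the box; to be left alone. Origin: centre of its underside.
- tin: The wax tin: a round tin, 71 mm wide and 30 mm high, in front of the box; to be left alone. Origin: centre of its underside.
- driver: The screwdriver: 188 mm long, behind the box; to be left alone. Origin: centre of its underside.
- white_marker: The marker: a white felt marker with a dark cap, 137 mm long, near the box's left front corner; to be left alone. Origin: centre of its underside.

How it is judged:
On the way, in this order (a step that is already met when the one before it is completed fails the run):
1. the cover has been pushed fully shut (within 4 mm), the bolt still drawn back (value of joint cover below 0.004 m and value of joint bolt below 0.006 m), for 0.1 s.
2. the bolt is under way (12 mm or more) while a finger holds the catch down (value of joint cover below 0.005 m and value of joint bolt above 0.012 m and value of joint catch above 0.18 rad and contact force between the fingers and catch above 0.5 N), for 0.1 s.
3. the bolt is home and the catch has sprung up behind it (value of joint bolt above 0.034 m and value of joint catch below 0.06 rad), for 0.2 s.
At the end, for the whole second after the job is handed in: The cover is shut (within 5 mm), the bolt is home (within 6 mm of its stop) through the keeper, the catch is up again behind it (within 0.06 rad), and the box stands at rest on the table within 30 mm of where it stood (all of step 3 and value of joint cover below 0.005 m and distance of kit_box from where it was at the start of the episode below 0.03 m and linear speed of kit_box below 0.02 m/s and angle between kit_box's own z axis and vertical below 0.03 rad); the robot touches nothing.
It fails at once if the box was dragged more than 30 mm or lifted (distance of kit_box from where it was at the start of the episode above 0.03 m or height (world z) of kit_box above 0.012 m or angle between kit_box's own z axis and vertical above 0.08 rad).
It fails at once if the bolt's post was gripped between the fingers (horizontal distance between the grasp point and bolt_post below 0.009 m and z of the grasp point in the frame of bolt_post below 0.024 m and contact force between the fingers and bolt above 2 N).
It fails at once if the cover's rib was gripped between the fingers (y of the grasp point in the frame of cover_rib between -0.006 and 0.006 m and x of the grasp point in the frame of cover_rib between -0.055 and 0.055 m and z of the grasp point in the frame of cover_rib below 0.016 m and contact force between the fingers and cover above 2 N).
It fails at once if something in the box was moved more than 30 mm or lifted (distance of any of blades, peg from where it was at the start of the episode above 0.03 m or height (world z) of any of blades, peg above 0.035 m).
It fails at once if something around the box was moved more than 30 mm or lifted (distance of any of film_roll, red_cup, tape_rule, tin, driver, white_marker from where it was at the start of the episode above 0.03 m or height (world z) of any of film_roll, red_cup, tape_rule, tin, driver, white_marker above 0.02 m).
It also fails if it takes over 70 s, if anything falls off the work surface, if the arm or the gripper's body presses on something with over 40 N, if the wrist force passes 120 N, or if a joint passes its speed limit or range.

### The arm

A 6-joint arm with a two-finger parallel gripper is mounted at the origin on a cart in front of the work surface, level with it; the furniture and walls round the work are solid. World frame = base frame: x ahead of the robot, y to its left, z up, the work surface at z = 0. Lengths are in m, angles in rad, forces in N, time in s.
With the tool pointing down it reaches from about 0.35 to 0.875 m from the base axis. Payload 4.2 kg.
Tool frame: the origin (TCP) lies at the centre of the arm's flange, where the gripper is bolted on; the fingertips stand 182 mm ahead of it and the grasp point (between the pads) lies 164 mm ahead of it; z points along the fingers, y is the line along which they close (so a half turn about z gives the same grasp; the last joint's range is limited). The gripper opens to 87 mm and grips with 3 to 60 N. Pads are 19 mm wide; open, the fingers measure 117 mm over their backs; the gripper's body (75 mm by 190 mm) begins 51 mm behind the grasp point.
Start: joints at [1.506, 0.385, 0.008, 0, -1.194, -0.259], TCP at [0.199, 0.593, 0.405] pointing down, gripper open.
Joint ranges: [-3.14, 3.14], [-1.21, 2.06], [-1.07, 1.41], [-3.16, 2.05], [-2.99, -0.16], [-3.1, 3.1]. Speed limits (rad/s): [2.79, 2.79, 3.14, 3.14, 3.14, 3.14].

### API

Orientations are given as a rotation vector (axis times angle).
In Python, from station import arm gives the robot as it stands.
- The arm moves only by the tool step_arm, never from a script. Its argument "targets" is a list of rows, each a list of 7 numbers: the shift along the world's x, y, z in units of 0.75 m (1.0 is 0.75 m), then the turn, a rotation vector about the world's x, y, z in units of 180 degrees (1.0 is 180 degrees), then the opening, from 0 (shut) to 1 (fully open). In form: [[x, y, z, rx, ry, rz, jaw], ...]. A call has 1 to 20 rows; each row is the pose to reach, as a shift and turn from the pose commanded when the call began, turning the shorter way round; what a row does not reach only later rows make up. A row lasts 1/10 s, in which the tool goes at most 50 mm and 8.59 degrees, less where a joint would pass 70% of its speed; a pose out of reach is approached as far as the arm can. A call with a number of a shift or a turn outside -1 to 1 is refused whole. A call with a gripper value outside its range is refused whole. The fingers move at their own pace and stop on an object; the grip force is fixed at half the most. Time passes only in rows, so rows that repeat a pose let the fingers close. It gives the time, the measured TCP pose, the force, the opening and the grip force at its end, in the units of the state.
- arm.state(): the state, without advancing time (a new reading comes with each control period).
- arm.read_camera(name): name is "scene" or "top"; returns the picture (420x560x3 uint8, red, green, blue); there is no depth.
- arm.camera_params(name): a dict with "intrinsics" (3x3 intrinsics, pixels), "k1" (the pictures are not rectified: a ray, as slopes to the right and down, at radius r is drawn at 1 + k1 r^2 times it, then the intrinsics apply), "cam_to_world" (4x4, takes a point from camera to world coordinates). Camera axes: x right, y up, looking along -z (the intrinsics and any distortion apply to the point x, -y, -z); pixel columns grow to the right and rows downward; lengths in m; the calibration is good to about 2 mm. A picture is of the moment at which its call begins. camera_params takes no time and is no camera call.
- arm.hand_in(): hands the job in; it is judged then, once.
Trained networks look in the newest picture that a camera, given by its name, has taken for a name from the list of things; names that differ only in an ending like _2 or _b are one class to them, and where a whole thing is asked for, a point or a joint stands for the part that bears it (a point fixed in the world has none). Each returns a list of dicts, best first, with "score" (0 to 1); they miss things now and then, are a little off and sometimes report something else, mostly with a low value. They report only what shows in the picture. A call takes as long as a camera call.
- arm.recognise(thing, camera): "centre" ([column, row] in pixels, amid what is visible of it).
- arm.masks_of(thing, camera): "region" (420x560 bool, what is visible of it) and "centre" ([column, row] in pixels, amid what is visible of it).
The state is a dict: "clock": time; "q": joint angles; "joint_vel": joint speeds; "tau": joint torques, N m; "tool_pos": TCP position; "tcp_rot": TCP orientation; "contact_force": force on the tool from outside, world axes, zero at the start; "torque": the same for the moment, N m; "grip_width": opening from 0.0 (shut) to 1.0 (fully open); "grip_force": force on a finger pad.
Only numpy, scipy, OpenCV 4.12 (cv2) and the standard library are available. Lean on these libraries where they do the work, as an engineer would, in place of code of your own. Each camera call takes 0.05 s, during which the arm holds its last target. There are 200 camera calls.

## Working session

There is one attempt and no reset: what is moved stays moved. The work goes in short steps, Python scripts to look and compute and a tool call to move; the robot and the scene stay as the last step left them, time stands still between calls to the robot, and variables do not carry over. Pictures are saved under pics/ and viewed, at most 10 in all, crops included, and the job is handed in when it is done.

Besides the shell and the picture viewer there is one more tool, called after ">>>" as name(argument=value, ...), one argument or row to a line, values as JSON. step_arm: Moves the arm, as the interface text tells. Its arguments: {"type":"object","properties":{"targets":{"type":"array"}},"required":["targets"]}

```bash
mkdir -p pics
cat > h.py <<'E'
import numpy as np, cv2
from station import arm
def ray(cam,px):
    p=arm.camera_params(cam);K=np.array(p["intrinsics"]);T=np.array(p["cam_to_world"])
    d=np.array([(px[0]-K[0,2])/K[0,0],(px[1]-K[1,2])/K[1,1]]);u=d.copy()
    for _ in range(30): u=d/(1+p["k1"]*(u@u))
    return T[:3,3],T[:3,:3]@np.array([u[0],-u[1],-1])
def at_z(cam,px,z):
    o,d=ray(cam,px);return o+d*(z-o[2])/d[2]
def proj(cam,P):
    p=arm.camera_params(cam);K=np.array(p["intrinsics"]);T=np.array(p["cam_to_world"])
    c=T[:3,:3].T@(np.array(P)-T[:3,3]);u=np.array([c[0],-c[1]])/-c[2];u=u*(1+p["k1"]*(u@u))
    return K[:2,:2]@u+K[:2,2]
def snap(cam,name,crop=None,s=1):
    im=arm.read_camera(cam)[:,:,::-1]
    if crop: im=im[crop[1]:crop[3],crop[0]:crop[2]]
    cv2.imwrite(f"pics/{name}.png",cv2.resize(im,None,fx=s,fy=s,interpolation=cv2.INTER_CUBIC))
E
python3 - <<'E'
from h import *
for c in("top","scene"):
    snap(c,c+"0",s=1.4)
    p=arm.camera_params(c);print(c,np.round(p["cam_to_world"],3).tolist(),np.array(p["intrinsics"]).round(1).tolist(),p["k1"])
    for t,z in(("kit_box",.066),("cover_rib",.0735),("bolt_post",.092),("catch_plate",.074),("bolt",.08),("catch",.074),("cover",.0655)):
        for d in arm.recognise(t,c)[:2]: print(c,t,round(d["score"],2),np.round(d["centre"],1),at_z(c,d["centre"],z).round(4))
print(arm.state())
E
```

```text
top [[0.003, 0.984, -0.177, 0.371], [-1.0, -0.0, -0.02, 0.087], [-0.02, 0.177, 0.984, 1.063], [0.0, 0.0, 0.0, 1.0]] [[495.2, 0.0, 273.2], [0.0, 495.2, 214.0], [0.0, 0.0, 1.0]] -0.01383394067647737
top kit_box 0.58 [375.  231.4] [ 0.5139 -0.0992  0.066 ]
top cover_rib 0.67 [436.5 232.6] [ 0.5104 -0.2208  0.0735]
top bolt_post 0.97 [328.4 230. ] [ 0.5129 -0.0026  0.092 ]
top bolt_post 0.72 [286.2 224.3] [0.5243 0.0808 0.092 ]
top catch_plate 0.82 [286.7 226.3] [0.5231 0.0797 0.074 ]
top catch_plate 0.4 [437.3 233. ] [ 0.5095 -0.2222  0.074 ]
top bolt 0.83 [328.9 226.7] [ 0.5214 -0.0048  0.08  ]
top catch 0.91 [288.6 222. ] [0.5319 0.0758 0.074 ]
top cover 0.87 [439.  230.3] [ 0.5162 -0.2286  0.0655]
scene [[-0.562, 0.385, -0.732, -0.083], [-0.827, -0.261, 0.498, 0.533], [0.001, 0.885, 0.465, 0.488], [0.0, 0.0, 0.0, 1.0]] [[383.9, 0.0, 286.6], [0.0, 383.9, 206.5], [0.0, 0.0, 1.0]] -0.09567187124474222
scene kit_box 0.74 [347.  209.4] [ 0.4899 -0.0278  0.066 ]
scene cover_rib 0.67 [251.3 227.7] [0.5316 0.2042 0.0735]
scene cover_rib 0.66 [391.6 186.9] [ 0.507  -0.1982  0.0735]
scene bolt
[... 298 characters left out ...]
 [ 0.5144 -0.208   0.0655]
{'clock': 0.8, 'q': array([ 1.50557580e+00,  3.84668647e-01,  7.93673621e-03,  2.20299900e-05,
       -1.19397577e+00, -2.58628182e-01]), 'joint_vel': array([-0.0003551 ,  0.00115774,  0.00052154,  0.00010366,  0.00036329,
       -0.00093371]), 'tau': array([ 5.07618970e-04, -3.90402675e+01,  1.87611938e+01,  4.22432140e+00,
        1.55215419e-02, -9.18247110e-06]), 'tool_pos': array([0.19884189, 0.5925125 , 0.4047867 ]), 'tcp_rot': array([-3.10041010e+00,  5.06453187e-01, -1.85815071e-05]), 'contact_force': array([ 0.46983226, -0.52817775,  0.38971199]), 'torque': array([ 0.00230316, -0.03123488, -0.00424809]), 'grip_force': 0.0, 'grip_width': 1.0011935010795636}
```

View pics/top0.png

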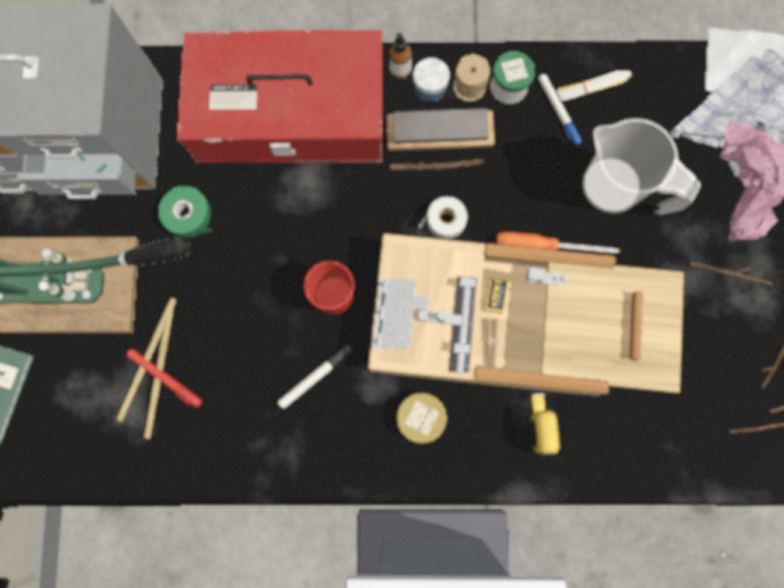

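View pics/scene0.png

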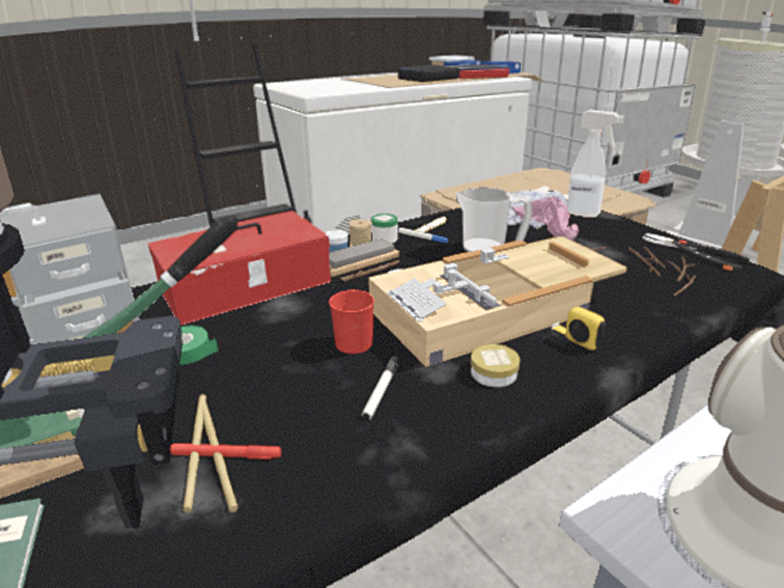

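The top picture shows the box, roughly axis-aligned with its +y to image left and +x up. The catch plate is at about (283,224), the bolt about (328,230) and the rib about (455,232), in original pixels. The cover is far open. I'll zoom in for the details.

Run:
```python
from h import *
snap("top","z1",(256,160,366,284),4.8)
snap("scene","z2",(250,160,460,270),3.8)
for t in("cover_rib","catch_plate","bolt_post"):
    for d in arm.masks_of(t,"top")[:2]:
        r=d["region"].astype(np.uint8);ys,xs=np.nonzero(r)
        b=cv2.boxPoints(cv2.minAreaRect(np.c_[xs,ys].astype(np.float32)))
        print(t,round(d["score"],2),np.round(d["centre"],1),b.round(1).tolist())
```

```text
cover_rib 0.86 [436.6 231.2] [[370.5, 272.79998779296875], [375.70001220703125, 186.6999969482422], [489.70001220703125, 193.5], [484.5, 279.6000061035156]]
catch_plate 0.71 [286.9 223.3] [[269.20001220703125, 247.39999389648438], [274.29998779296875, 198.60000610351562], [306.79998779296875, 202.0], [301.70001220703125, 250.8000030517578]]
bolt_post 0.75 [326.6 225.8] [[298.79998779296875, 225.3000030517578], [331.3999938964844, 202.3000030517578], [360.6000061035156, 243.8000030517578], [327.8999938964844, 266.79998779296875]]
```

View pics/z1.png

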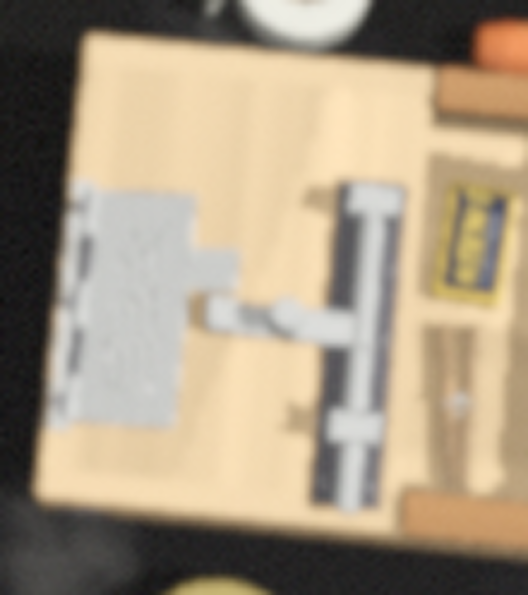

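View pics/z2.png

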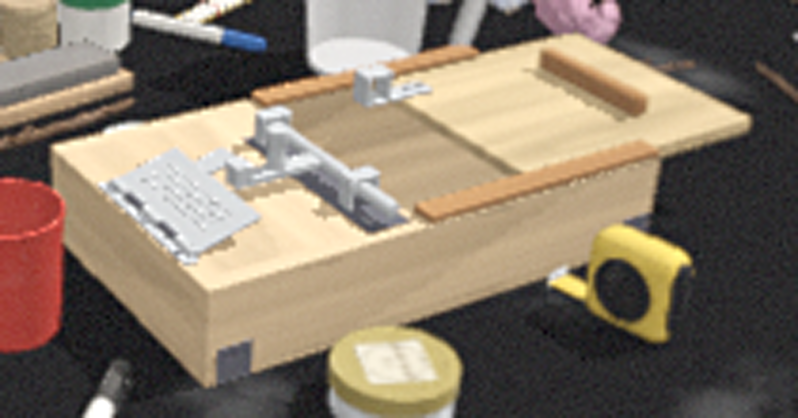

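The zoom shows deck corners at (273.5,167.1) and (263.5,264.2), and the post's round top at about (315.4,225.6). The arm's turned-up end is at (300.8,224.6) with the tongue just above it at (301,216). The catch middle is about (285,224).

Run:
```python
from h import *
f=lambda u,v:(256+u/4.8,160+v/4.8)
g=lambda u,v:(250+u/3.8,160+v/3.8)
A=at_z("top",f(84,34),.066);B=at_z("top",f(36,500),.066)
# scene corners
C=at_z("scene",g(52,150),.066);D=at_z("scene",g(207,292),.066)
for a,b in((A,B),(C,D)):
    d=(a-b)[:2];print("corners",a.round(4),b.round(4),"len",np.linalg.norm(d).round(4),"yaw",np.arctan2(d[1],d[0]).round(4))
# long edges in the top picture (full pic/1.4): cover's rib and box -x edge
for n,p,z in(("rib +x end",(637/1.4,293/1.4),.0815),("rib -x end",(636/1.4,359/1.4),.0815),("post top",f(285,313),.108),("arm end",f(215,312),.091),("catch mid",f(139,307),.074),("rod +x",f(375,195),.08),("rod -x",f(350,500),.08),("staple",(545/1.4,276/1.4),.075)):
    print(n,at_z("top",p,z).round(4))
for n,p,z in(("rib +x",g(545,55),.0815),("rib -x",g(640,100),.0815),("strap/post?",g(270,112),.108),("armend",g(235,158),.091),("catchmid",g(185,202),.074)):
    print("S",n,at_z("scene",p,z).round(4))
yaw=np.arctan2(*(A-B)[[1,0]]);R=np.array([[np.cos(yaw),-np.sin(yaw)],[np.sin(yaw),np.cos(yaw)]])
o=((A+B)/2)[:2]-R@[0,.17];print("origin",o,yaw)
for n,z in(("post top",.108),("catch mid",.074),("rib +x end",.0815),("rib -x end",.0815)):
    p={"post top":f(285,313),"catch mid":f(139,307),"rib +x end":(637/1.4,293/1.4),"rib -x end":(636/1.4,359/1.4)}[n]
    print(n,"in box",(R.T@(at_z("top",p,z)[:2]-o)).round(4))
```

```text
corners [0.649  0.1069 0.066 ] [0.4473 0.1264 0.066 ] len 0.2026 yaw -0.0963
corners [0.6431 0.1065 0.066 ] [0.4495 0.1258 0.066 ] len 0.1945 yaw -0.0992
rib +x end [ 0.5565 -0.2579  0.0815]
rib -x end [ 0.4618 -0.2507  0.0815]
post top [0.52   0.0241 0.108 ]
arm end [0.5231 0.0519 0.091 ]
catch mid [0.5279 0.0832 0.074 ]
rod +x [ 0.5747 -0.0162  0.08  ]
rod -x [ 0.4465 -0.0036  0.08  ]
staple [ 0.5829 -0.1287  0.075 ]
S rib +x [ 0.5486 -0.2504  0.0815]
S rib -x [ 0.4592 -0.2452  0.0815]
S strap/post? [0.5405 0.0115 0.108 ]
S armend [0.5294 0.0464 0.091 ]
S catchmid [0.5267 0.085  0.074 ]
origin [ 0.53180851 -0.0525979 ] -0.09631766308802668
post top in box [-0.0191  0.0752]
catch mid in box [-0.017   0.1348]
rib +x end in box [ 0.0443 -0.2019]
rib -x end in box [-0.0506 -0.2039]
```

>>> step_arm(
  targets=[
    [0.333,-0.533,0,0,0,0.072,0],
    [0.333,-0.533,0,0,0,0.072,0],
    [0.333,-0.533,0,0,0,0.072,0],
    [0.333,-0.533,0,0,0,0.072,0],
    [0.333,-0.533,0,0,0,0.072,0],
    [0.333,-0.533,0,0,0,0.072,0],
    [0.333,-0.533,0,0,0,0.072,0],
    [0.333,-0.533,0,0,0,0.072,0],
    [0.333,-0.533,0,0,0,0.072,0],
    [0.333,-0.533,0,0,0,0.072,0],
    [0.333,-0.533,0,0,0,0.072,0],
    [0.333,-0.533,0,0,0,0.072,0],
    [0.333,-0.533,0,0,0,0.072,0],
    [0.333,-0.533,0,0,0,0.072,0],
  ],
)

```text
clock: 2.45
tool_pos: [0.4481, 0.1937, 0.4048]
tcp_rot: [-3.138, 0.15, -0.0]
contact_force: [-0.8, 0.9, 0.1]
grip_width: 0.007
grip_force: 0.0
```

>>> step_arm(
  targets=[
    [0.075,-0.643,0,0,0,0,0],
    [0.075,-0.643,0,0,0,0,0],
    [0.075,-0.643,0,0,0,0,0],
    [0.075,-0.643,0,0,0,0,0],
    [0.075,-0.643,0,0,0,0,0],
    [0.075,-0.643,0,0,0,0,0],
    [0.075,-0.643,0,0,0,0,0],
    [0.075,-0.643,0,0,0,0,0],
    [0.075,-0.643,0,0,0,0,0],
    [0.075,-0.643,0,0,0,0,0],
    [0.075,-0.643,0,0,0,0,0],
    [0.075,-0.643,0,0,0,0,0],
    [0.075,-0.643,-0.15,0,0,0,0],
    [0.075,-0.643,-0.15,0,0,0,0],
    [0.075,-0.643,-0.15,0,0,0,0],
    [0.075,-0.643,-0.15,0,0,0,0],
  ],
)

```text
clock: 4.05
tool_pos: [0.5049, -0.2881, 0.291]
tcp_rot: [-3.137, 0.149, 0.007]
contact_force: [0.1, 1.0, 0.1]
grip_width: 0.009
grip_force: 0.0
```

Run:
```python
from h import *
snap("scene","s2",(300,110,480,245),4.2); print(arm.state()["tool_pos"],arm.state()["contact_force"])
```

```text
[ 0.50577445 -0.28869136  0.29327964] [ 0.7077329  -0.39484907 -0.11092277]
```

View pics/s2.png

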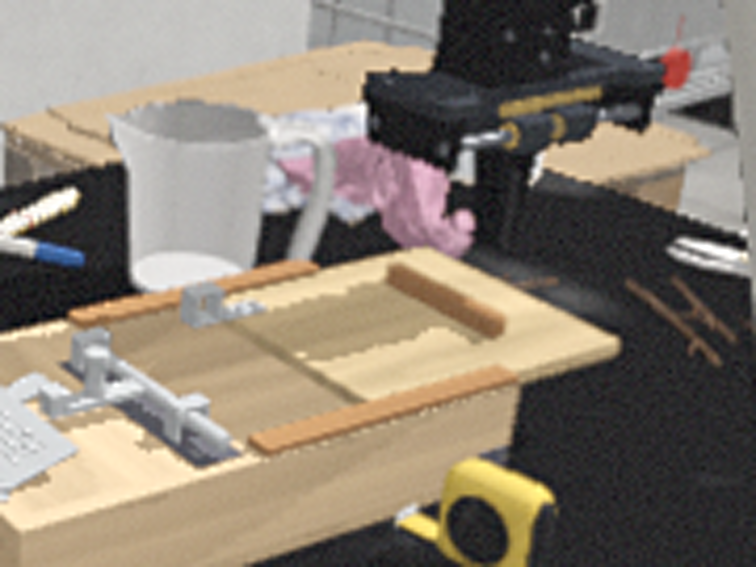

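The gripper hangs behind the rib, with its tips at about crop (505,250) and the rib at (445,300). The post is now clear, with its top at crop (96,347).

>>> step_arm(
  targets=[
    [0,0,-0.03,0,0,0,0],
    [0,0,-0.04,0,0,0,0],
    [0,0,-0.052,0,0,0,0],
    [0,0,-0.052,0,0,0,0],
    [0,0,-0.052,0,0,0,0],
  ],
)

```text
clock: 4.6
tool_pos: [0.5052, -0.2896, 0.2542]
tcp_rot: [3.137, -0.153, 0.002]
contact_force: [0.6, -0.0, 0.5]
grip_width: 0.003
grip_force: 0.0
```

Run:
```python
from h import *
snap("scene","s3",(300,110,480,245),4.2); s=arm.state();print(s["tool_pos"],s["contact_force"])
f=lambda u,v:(300+u/4.2,110+v/4.2)
P=at_z("scene",f(96,347),.108);print("post S",P.round(4))
a=-.0975;R=np.array([[np.cos(a),-np.sin(a)],[np.sin(a),np.cos(a)]]);print(R.T@(P[:2]-[.530,-.053]))
```

```text
[ 0.50520277 -0.28963227  0.254246  ] [-1.11554069  0.45169344 -0.33101523]
post S [0.5249 0.0187 0.108 ]
[-0.01203243  0.0708795 ]
```

View pics/s3.png

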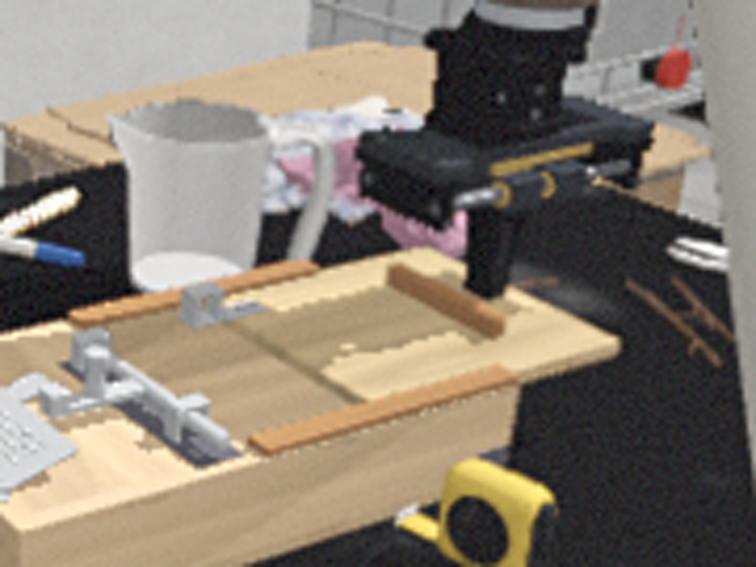

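The tips are just behind the rib at crop (490,285), above the cover. Now I'll push along the box's +y.

>>> step_arm(
  targets=[
    [0.001,0.013,0,0,0,0,0],
    [0.0025,0.026,0,0,0,0,0],
    [0.004,0.039,0,0,0,0,0],
    [0.005,0.052,0,0,0,0,0],
    [0.0065,0.065,0,0,0,0,0],
    [0.0075,0.078,0,0,0,0,0],
    [0.009,0.091,0,0,0,0,0],
    [0.01,0.104,0,0,0,0,0],
    [0.011,0.117,0,0,0,0,0],
    [0.0115,0.12,0,0,0,0,0],
  ],
)

```text
clock: 5.65
tool_pos: [0.5135, -0.1984, 0.2532]
tcp_rot: [-3.138, 0.152, 0.0]
contact_force: [0.5, -2.0, 1.4]
grip_width: 0.009
grip_force: 0.8
```

>>> step_arm(
  targets=[
    [0.0005,0.005,0,0,0,0,0],
    [0.001,0.01,0,0,0,0,0],
    [0.001,0.01,0,0,0,0,0],
  ],
)

```text
clock: 5.95
tool_pos: [0.5139, -0.1916, 0.2529]
tcp_rot: [-3.137, 0.153, 0.002]
contact_force: [0.0, -0.2, -0.2]
grip_width: 0.008
grip_force: 0.0
```

Run:
```python
from h import *
snap("scene","s4",(300,110,480,245),4.2); s=arm.state();print(s["tool_pos"],s["contact_force"])
```

```text
[ 0.5138317  -0.19173892  0.25288124] [0.25995628 0.07022712 0.26214843]
```

View pics/s4.png

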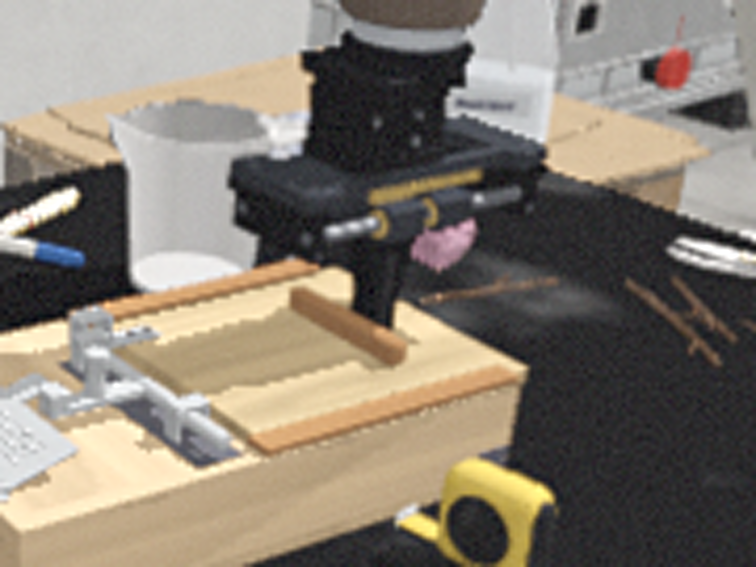

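The cover is nearly shut, with the staple at crop (92,325) close to the far strap. The box hasn't moved. I'll inch on, watching the force.

>>> step_arm(
  targets=[
    [0.0005,0.005,0,0,0,0,0],
    [0.001,0.009,0,0,0,0,0],
  ],
)

```text
clock: 6.2
tool_pos: [0.5145, -0.1853, 0.2529]
tcp_rot: [-3.138, 0.154, 0.002]
contact_force: [-1.4, -1.9, -1.0]
grip_width: 0.006
grip_force: 0.8
```

>>> step_arm(
  targets=[
    [0.0005,0.004,0,0,0,0,0],
    [0.0005,0.006,0,0,0,0,0],
  ],
)

```text
clock: 6.4
tool_pos: [0.515, -0.1805, 0.253]
tcp_rot: [-3.138, 0.153, 0.002]
contact_force: [-0.8, -1.6, -1.4]
grip_width: 0.009
grip_force: 0.8
```

>>> step_arm(
  targets=[
    [0.0005,0.003,0,0,0,0,0],
    [0.0005,0.006,0,0,0,0,0],
  ],
)

```text
clock: 6.6
tool_pos: [0.5156, -0.1766, 0.2532]
tcp_rot: [3.137, -0.152, -0.001]
contact_force: [-0.6, -13.7, -4.7]
grip_width: 0.001
grip_force: 6.9
```

The stop is reached. I'll hold briefly, then back off and rise with the fingers opening.

>>> step_arm(
  targets=[
    [0,0,0,0,0,0,0],
    [0,0,0,0,0,0,0],
  ],
)

```text
clock: 6.8
tool_pos: [0.5155, -0.1768, 0.2531]
tcp_rot: [3.137, -0.153, -0.001]
contact_force: [-1.6, -5.6, -2.1]
grip_width: 0.004
grip_force: 2.8
```

>>> step_arm(
  targets=[
    [-0.001,-0.012,0,0,0,0,0],
    [-0.001,-0.012,0.1,0,0,0,0],
    [-0.001,-0.012,0.15,0,0,0,0],
    [0,0.08,0.16,0,0,0,0.517],
    [-0.05,0.15,0.16,0,0,0,0.517],
    [-0.05,0.15,0.16,0,0,0,0.517],
    [-0.05,0.15,0.16,0,0,0,0.517],
  ],
)

```text
clock: 7.5
tool_pos: [0.4769, -0.0615, 0.3745]
tcp_rot: [-3.136, 0.147, -0.004]
contact_force: [0.5, -0.7, -0.8]
grip_width: 0.286
grip_force: 0.0
```

Run:
```python
from h import *
snap("top","t5",(240,150,460,290),3.6); s=arm.state();print(s["tool_pos"],s["contact_force"],s["grip_width"])
```

```text
[ 0.47773806 -0.06244528  0.37432499] [ 0.53009362 -0.30799003 -0.34815521] 0.32813295406334786
```

View pics/t5.png

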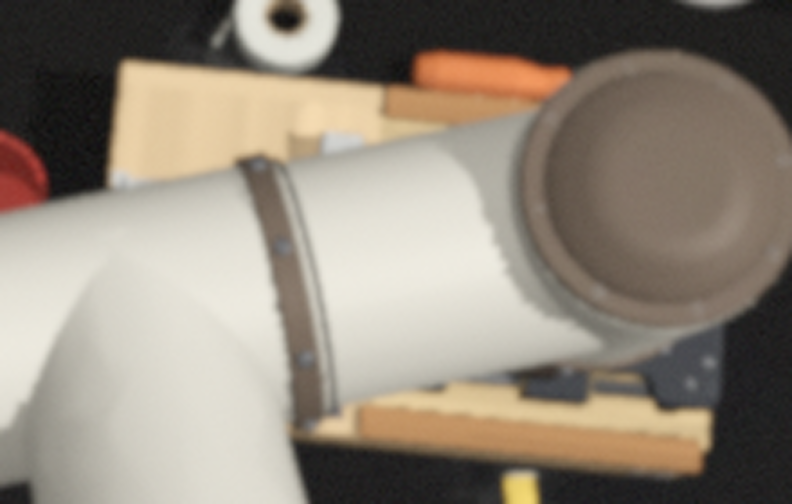

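The box hasn't moved: its corner is at crop (121,62), the same as before. Next I'll line up one finger behind the post and the other over the catch.

>>> step_arm(
  targets=[
    [0.029,0.158,0,0,0,0,0.517],
    [0.029,0.158,0,0,0,0,0.517],
    [0.029,0.158,0,0,0,0,0.517],
    [0.029,0.158,0,0,0,0,0.517],
    [0.029,0.158,-0.06,0,0,0,0.517],
    [0.029,0.158,-0.11,0,0,0,0.517],
    [0.029,0.158,-0.11,0,0,0,0.517],
    [0.029,0.158,-0.11,0,0,0,0.517],
  ],
)

```text
clock: 8.35
tool_pos: [0.5007, 0.0539, 0.2911]
tcp_rot: [3.137, -0.154, -0.0]
contact_force: [0.6, 0.5, 0.9]
grip_width: 0.517
grip_force: 0.0
```

Run:
```python
from h import *
snap("scene","s6",(260,120,400,225),5.4); s=arm.state();print(s["tool_pos"],s["contact_force"],s["grip_width"],s["tcp_rot"])
```

```text
[0.50105051 0.05424046 0.29227168] [-0.17672378  1.19336486 -0.09407255] 0.5158564520947341 [-3.13742344  0.15403206 -0.00416865]
```

View pics/s6.png

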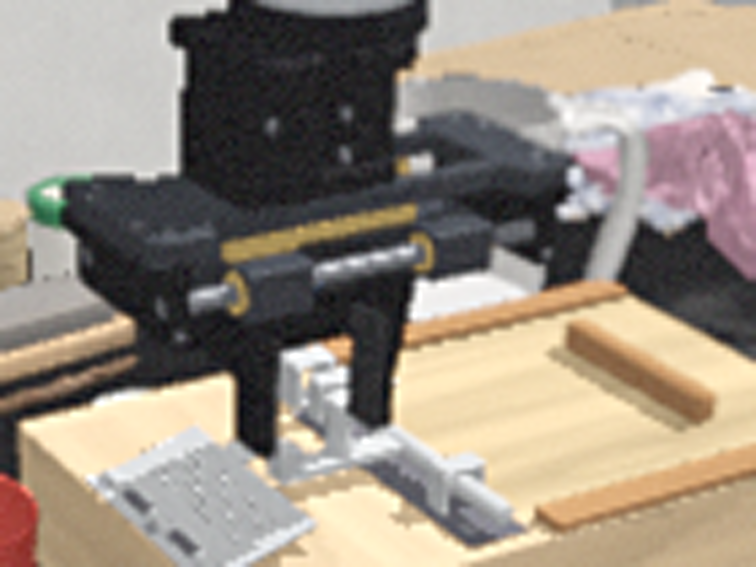

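Run:
```python
from h import *
g=lambda P:((proj("scene",P)-[260,120])*5.4).round(0)
a=-.0975;c,s=np.cos(a),np.sin(a);X=np.array([c,s,0]);Y=np.array([-s,c,0])
t=np.array([.501,.0542,.110])
for n,k in(("catch finger",1),("post finger",-1)):
    for dx in(-.0095,.0095):
        for dy in(-.0075,.0075): print(n,dx,dy,g(t+Y*(.03*k+dy)+X*dx))
p=np.array([.521,.024,.108]);print("post top",g(p),"foot",g(p-[0,0,.032]))
q=p+Y*.059;q[2]=.0775;print("catch mid",g(q),[g(q+X*i*.05) for i in(-1,1)])
print("arm end",at_z("scene",(260+290/5.4,120+440/5.4),.091))
```

```text
catch finger -0.0095 -0.0075 [274. 452.]
catch finger -0.0095 0.0075 [242. 460.]
catch finger 0.0095 -0.0075 [249. 433.]
catch finger 0.0095 0.0075 [217. 441.]
post finger -0.0095 -0.0075 [398. 420.]
post finger -0.0095 0.0075 [368. 427.]
post finger 0.0095 -0.0075 [372. 402.]
post finger 0.0095 0.0075 [342. 409.]
post top [336. 399.] foot [332. 466.]
catch mid [213. 494.] [array([277., 547.]), array([155., 446.])]
arm end [0.52739611 0.04255655 0.091     ]
```

The projected fingertips and post agree with the picture, with the post top at (336,399) against about (339,392) seen. I'll descend and feel for the catch.

>>> step_arm(
  targets=[
    [-0.001,0.002,-0.02,0,0,0,0.517],
    [-0.001,0.002,-0.035,0,0,0,0.517],
    [-0.001,0.002,-0.04,0,0,0,0.517],
    [-0.001,0.002,-0.04,0,0,0,0.517],
  ],
)

```text
clock: 8.8
tool_pos: [0.4995, 0.0561, 0.2615]
tcp_rot: [3.138, -0.153, 0.001]
contact_force: [-1.5, -0.1, 3.8]
grip_width: 0.516
grip_force: 1.5
```

>>> step_arm(
  targets=[
    [0,0,-0.004,0,0,0,0.517],
    [0,0,-0.007,0,0,0,0.517],
    [0,0,-0.007,0,0,0,0.517],
  ],
)

```text
clock: 9.1
tool_pos: [0.4996, 0.0561, 0.256]
tcp_rot: [3.138, -0.153, 0.002]
contact_force: [0.5, -2.3, 4.2]
grip_width: 0.517
grip_force: 2.3
```

>>> step_arm(
  targets=[
    [0,0,-0.002,0,0,0,0.517],
    [0,0,-0.003,0,0,0,0.517],
    [0,0,-0.003,0,0,0,0.517],
  ],
)

```text
clock: 9.4
tool_pos: [0.4996, 0.0561, 0.2538]
tcp_rot: [3.138, -0.153, 0.002]
contact_force: [-0.3, -4.0, 6.0]
grip_width: 0.519
grip_force: 2.7
```

>>> step_arm(
  targets=[
    [0,0,-0.001,0,0,0,0.517],
    [0,0,-0.0015,0,0,0,0.517],
    [0,0,-0.0015,0,0,0,0.517],
  ],
)

```text
clock: 9.7
tool_pos: [0.4996, 0.056, 0.2529]
tcp_rot: [3.138, -0.153, 0.002]
contact_force: [-0.0, -3.7, 6.4]
grip_width: 0.519
grip_force: 3.1
```

>>> step_arm(
  targets=[
    [0.006,-0.0006,-0.0005,0,0,0,0.517],
    [0.012,-0.0012,-0.0005,0,0,0,0.517],
    [0.018,-0.0018,-0.0005,0,0,0,0.517],
    [0.024,-0.0024,-0.0005,0,0,0,0.517],
    [0.03,-0.003,-0.0005,0,0,0,0.517],
    [0.033,-0.0033,-0.0005,0,0,0,0.517],
  ],
)

```text
clock: 10.3
tool_pos: [0.5208, 0.0534, 0.2526]
tcp_rot: [3.135, -0.153, -0.017]
contact_force: [-15.9, 2.0, 20.5]
grip_width: 0.522
grip_force: 11.8
```

Run:
```python
from h import *
snap("scene","s7",(260,140,400,245),5.6); s=arm.state();print(s["tool_pos"],s["contact_force"],s["grip_width"],s["torque"])
g=lambda P:((proj("scene",P)-[260,140])*5.6).round(0)
a=-.0975;c,s_=np.cos(a),np.sin(a);X=np.array([c,s_,0]);Y=np.array([-s_,c,0])
t=s["tool_pos"].copy();t[2]=.0706
for n,k in(("catch f",1),("post f",-1)):
    print(n,[g(t+Y*(.03*k+dy)+X*dx).tolist() for dx in(-.0095,.0095) for dy in(-.0075,.0075)])
for d in(0,.01,.02):
    p=np.array([.521,.024,.108])+X*d;print("post top",d,g(p),g(p-[0,0,.032]))
for z,P in((.066,(.649,.1069)),(.066,(.4473,.1264))): print("corner",g([*P,z]))
```

```text
[0.52101969 0.05338065 0.25262946] [-14.49593062   1.09353915  22.02912791] 0.51753698494423 [0.85826954 4.45565375 0.31355333]
catch f [[252.0, 424.0], [220.0, 433.0], [228.0, 404.0], [196.0, 413.0]]
post f [[377.0, 391.0], [347.0, 399.0], [352.0, 372.0], [322.0, 380.0]]
post top 0 [348. 301.] [345. 371.]
post top 0.01 [335. 292.] [331. 361.]
post top 0.02 [321. 283.] [318. 352.]
corner [ 13. 328.]
corner [251. 546.]
```

View pics/s7.png

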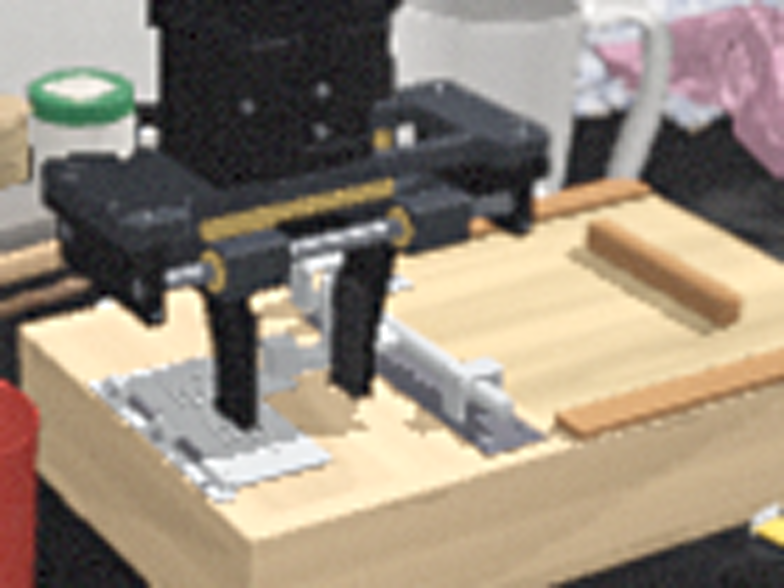

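The fingers are correctly placed: the catch finger is on the plate at (240,420) and the post finger at (355,390), hiding the post. The box stands where it was. The vertical load of 20 N is too high, so friction is probably the cause. I'll ease up a little.

>>> step_arm(
  targets=[
    [0,0,0.001,0,0,0,0.517],
    [0,0,0.001,0,0,0,0.517],
  ],
)

```text
clock: 10.55
tool_pos: [0.5211, 0.0533, 0.2528]
tcp_rot: [3.135, -0.153, -0.014]
contact_force: [-12.2, 0.8, 14.2]
grip_width: 0.518
grip_force: 8.0
```

>>> step_arm(
  targets=[
    [0,0,0.001,0,0,0,0.517],
    [0,0,0.001,0,0,0,0.517],
  ],
)

```text
clock: 10.75
tool_pos: [0.5222, 0.0534, 0.253]
tcp_rot: [3.136, -0.154, -0.008]
contact_force: [-5.3, -0.8, 6.7]
grip_width: 0.515
grip_force: 3.8
```

>>> step_arm(
  targets=[
    [0.003,-0.0003,0.0003,0,0,0,0.517],
    [0.006,-0.0006,0.0003,0,0,0,0.517],
    [0.009,-0.0009,0.0003,0,0,0,0.517],
  ],
)

```text
clock: 11.05
tool_pos: [0.5291, 0.0528, 0.2531]
tcp_rot: [3.136, -0.154, -0.009]
contact_force: [-6.4, 0.0, 5.6]
grip_width: 0.518
grip_force: 3.9
```

>>> step_arm(
  targets=[
    [0.004,-0.0004,0,0,0,0,0.517],
    [0.008,-0.0008,0,0,0,0,0.517],
    [0.012,-0.0012,0,0,0,0,0.517],
    [0.015,-0.0015,0,0,0,0,0.517],
  ],
)

```text
clock: 11.45
tool_pos: [0.5403, 0.0516, 0.2531]
tcp_rot: [3.136, -0.154, -0.01]
contact_force: [-5.9, -1.0, 7.4]
grip_width: 0.518
grip_force: 4.2
```

>>> step_arm(
  targets=[
    [0.003,-0.0003,0,0,0,0,0.517],
    [0.005,-0.0005,0,0,0,0,0.517],
  ],
)

```text
clock: 11.65
tool_pos: [0.544, 0.0513, 0.2531]
tcp_rot: [3.136, -0.154, -0.01]
contact_force: [-6.1, -0.9, 7.2]
grip_width: 0.519
grip_force: 4.2
```

>>> step_arm(
  targets=[
    [0.002,-0.0002,0,0,0,0,0.517],
    [0.004,-0.0004,0,0,0,0,0.517],
  ],
)

```text
clock: 11.85
tool_pos: [0.5468, 0.051, 0.253]
tcp_rot: [3.136, -0.155, -0.011]
contact_force: [-9.8, 2.6, 9.9]
grip_width: 0.518
grip_force: 6.7
```

>>> step_arm(
  targets=[
    [0.002,-0.0002,0,0,0,0,0.517],
    [0.003,-0.0003,0,0,0,0,0.517],
  ],
)

```text
clock: 12.05
tool_pos: [0.5477, 0.0509, 0.253]
tcp_rot: [3.136, -0.156, -0.018]
contact_force: [-14.3, 3.2, 13.6]
grip_width: 0.513
grip_force: 9.0
```

The bolt is home: the force is rising and the tool has stalled at the predicted x. I'll lift straight up and let the catch spring back.

>>> step_arm(
  targets=[
    [-0.002,0,0.006,0,0,0,0.517],
    [-0.003,0,0.014,0,0,0,0.517],
    [-0.003,0,0.022,0,0,0,0.517],
    [-0.003,0,0.022,0,0,0,0.517],
  ],
)

```text
clock: 12.45
tool_pos: [0.547, 0.051, 0.2691]
tcp_rot: [3.137, -0.156, -0.009]
contact_force: [-6.2, 2.2, 1.1]
grip_width: 0.521
grip_force: 3.6
```

>>> step_arm(
  targets=[
    [-0.015,0.001,0,0,0,0,0.517],
    [-0.015,0.001,0.06,0,0,0,0.517],
    [-0.015,0.001,0.12,0,0,0,0.517],
    [-0.015,0.001,0.18,0,0,0,0.517],
    [-0.015,0.05,0.24,0,0,0,0.517],
    [-0.1,0.15,0.24,0,0,0,0.517],
    [-0.2,0.3,0.24,0,0,0,0.517],
    [-0.2,0.35,0.24,0,0,0,0.517],
    [-0.2,0.4,0.24,0,0,0,0.517],
    [-0.2,0.4,0.24,0,0,0,0.517],
    [-0.2,0.4,0.24,0,0,0,0.517],
    [-0.2,0.4,0.24,0,0,0,0.517],
  ],
)

```text
clock: 13.65
tool_pos: [0.397, 0.3553, 0.4503]
tcp_rot: [-3.135, 0.144, -0.004]
contact_force: [-0.5, -0.7, 0.1]
grip_width: 0.514
grip_force: 0.0
```

Run:
```python
from h import *
snap("top","t8",(240,150,460,290),3.6)
s=arm.state();print(s["tool_pos"],s["contact_force"])
# compare with start crops: z1 is top (256,160,366,284) x4.8
n=cv2.resize(cv2.imread("pics/t8.png"),(220,140),interpolation=cv2.INTER_AREA)[10:134,16:126]
o=cv2.resize(cv2.imread("pics/z1.png"),(110,124),interpolation=cv2.INTER_AREA)
e=(slice(None),slice(0,80))
T=o[30:95,0:50]
for name,(y0,y1,x0,x1) in {"deck corner+hinge":(0,110,2,22),"catch plate":(38,92,14,42),"bolt arm":(55,75,41,60)}.items():
    r=cv2.matchTemplate(n,o[y0:y1,x0:x1],cv2.TM_CCOEFF_NORMED);_,m,_,l=cv2.minMaxLoc(r);print(name,round(m,3),"shift px",l[0]-x0,l[1]-y0)
P=lambda d:np.array([.521,.024,.108])+d*np.array([.995,-.0973,0])
for d in(0,.034,.04):print(d,proj("top",P(d)).round(1))
for t in("catch","bolt_post","cover_rib"):
    for d in arm.recognise(t,"top")[:2]: print(t,round(d["score"],2),np.round(d["centre"],1))
```

```text
[0.39752132 0.35389542 0.45011045] [ 0.41237208 -0.11857964  0.856942  ]
deck corner+hinge 1.0 shift px 0 0
catch plate 0.911 shift px 0 0
bolt arm 0.79 shift px 2 -19
0 [315.4 224.7]
0.034 [316.9 207.7]
0.04 [317.2 204.7]
catch 0.86 [287.2 223.7]
catch 0.19 [326.7 210.4]
bolt_post 0.95 [329.9 210.5]
cover_rib 0.71 [388.  224.4]
```

Run:
```python
from h import *
n=arm.read_camera("top")[160:284,256:366].astype(float);o=cv2.resize(cv2.imread("pics/z1.png"),(110,124),interpolation=cv2.INTER_AREA)[:,:,::-1].astype(float)
for k,(y0,y1,x0,x1) in {"plate":(45,85,20,36),"plate edge":(45,85,34,42),"tongue":(53,59,42,48),"bare deck":(10,30,40,60)}.items():
    print(k,n[y0:y1,x0:x1].mean((0,1)).round(),o[y0:y1,x0:x1].mean((0,1)).round(),"absdiff",np.abs(n-o)[y0:y1,x0:x1].mean().round(1))
n=arm.read_camera("scene")[160:270,250:460].astype(np.uint8);o=cv2.resize(cv2.imread("pics/z2.png"),(210,110),interpolation=cv2.INTER_AREA)[:,:,::-1]
b=cv2.resize(cv2.imread("pics/s7.png"),(140,105),interpolation=cv2.INTER_AREA)[:,:,::-1]  # origin (260,140)
for k,(y0,y1,x0,x1) in {"plate":(38,70,25,70),"near front edge":(50,68,48,72),"corner":(70,105,35,75)}.items():
    d=lambda q:np.abs(q[y0:y1,x0:x1].astype(float)-o[y0:y1,x0:x1]).mean().round(1)
    p=np.zeros_like(o);p[0:85,10:150]=b[20:105];print(k,"now vs start",d(n),"pressed vs start",d(p))
```

```text
plate [201. 202. 199.] [201. 201. 199.] absdiff 0.6
plate edge [212. 204. 190.] [209. 201. 187.] absdiff 5.2
tongue [204. 205. 201.] [204. 204. 201.] absdiff 0.4
bare deck [238. 213. 173.] [237. 213. 173.] absdiff 0.6
plate now vs start 7.7 pressed vs start 39.1
near front edge now vs start 5.1 pressed vs start 46.2
corner now vs start 2.7 pressed vs start 57.7
```

The catch and its tongue look exactly as they did when sprung up. The bolt has moved about 38 mm and the tongue is behind its arm. The box and the things around it are where they were, and the robot is clear.

```bash
python3 -c "
from station import arm
print(arm.hand_in())"
```

```text
the job is handed in; nothing more can be done
None
```

The job is handed in, verdict not reported: I pushed the cover to its stop and the bolt home (about 38 mm by the top camera), the catch sprang back up behind it, and the box did not visibly move.

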